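Pack a locksmith's kit box in layers

ROBOT

A 6-joint arm with a two-finger parallel gripper is mounted at the origin on the work surface. World frame = base frame: x ahead of the robot, y to its left, z up, the work surface at z = 0. Lengths are in m, angles in rad, forces in N, time in s.
With the tool pointing down it reaches from about 0.325 to 0.75 m from the base axis. Payload 7.6 kg.
Tool frame: the origin (TCP) lies at the very end of the fingers, on their centre line; the grasp point (between the pads) lies 19 mm behind it; z points along the fingers, y is the line along which they close (so a half turn about z gives the same grasp; the last joint's range is limited). The gripper opens to 85 mm and grips with 20 to 120 N. Pads are 22 mm wide; open, the fingers measure 114 mm over their backs; the gripper's body (76 mm by 85 mm) begins 54 mm behind the grasp point. The pads swing forward as they close: fully open they stand 13 mm farther back than shut.
Start: joints at [1.103, 0.052, 1.401, -0, 1.689, -0.07], TCP at [0.203, 0.484, 0.231] pointing down, gripper open.
Joint ranges: [-2.9, 2.9], [-0.91, 2.17], [0.12, 2.37], [-1.06, 4.2], [0.26, 2.73], [-2.93, 2.93]. Speed limits (rad/s): [2.57, 2.57, 3.01, 3.14, 3.14, 3.14].

INTERFACE

Orientations are given as a rotation vector (axis times angle).
In Python, from station import * gives the robot as it stands.
- The arm moves only by the shell command python3 -m inch 'ROWS'. ROWS is JSON, a list of rows, each an object with "xyz": the shift along the world's x, y, z in mm, a list of three; "roll": the turn about the world's z in rad; "hand": the finger opening in mm, from 0 to 85.4. In form: [{"xyz": [x, y, z], "roll": roll, "hand": hand}, ...]. A call has 1 to 10 rows; each row shifts and turns the commanded pose from where the row before left it; what a row does not reach is not made up. A row lasts 1/10 s, in which the tool goes at most 50 mm and 8.59 degrees, less where a joint would pass 70% of its speed; a pose out of reach is approached as far as the arm can. A call with a gripper value outside its range is refused whole. The fingers move at their own pace and stop on an object; the grip force is fixed at half the most. Time passes only in rows, so rows that do not move let the fingers close. It gives the time, the measured TCP pose, the force, the opening and the grip force at its end, in the units of the state.
- state(): the state, without advancing time (a new reading comes with each control period).
- grab_frame(name): name is "side" or "top"; returns the picture (384x512x3 uint8, red, green, blue); there is no depth.
- calibration(name): a dict with "camera_matrix" (3x3 intrinsics, pixels), "distortion" ([k1, k2, p1, p2, k3] as OpenCV has them; the pictures are not rectified), "extrinsics" (4x4, takes a point from world to camera coordinates). Camera axes: x right, y up, looking along -z (the intrinsics and any distortion apply to the point x, -y, -z); pixel columns grow to the right and rows downward; lengths in m; the calibration is good to about 2 mm. A picture is of the moment at which its call begins. calibration takes no time and is no camera call.
- hand_in(): hands the job in; it is judged then, once.
The state is a dict: "time": time; "joint_positions": joint angles; "joint_vel": joint speeds; "joint_efforts": joint torques, N m; "eef_pos": TCP position; "ee_rot": TCP orientation; "force": force on the tool from outside, world axes, zero at the start; "wrist_torque": the same for the moment, N m; "opening": opening from 0.0 (shut) to 1.0 (fully open); "finger_force": force on a finger pad.
Only numpy, scipy, OpenCV 4.12 (cv2) and the standard library are available. Lean on these libraries where they do the work, as an engineer would, in place of code of your own. Each camera call takes 0.05 s, during which the arm holds its last target. There are 200 camera calls.

TASK

Pack the blue kit box for a lock-fitting job, in layers: first set the red lock carton down on the bottom of the box, between the steps; then lay the white divider plate, grip upwards, flat on the two steps so that it covers the carton; last stand the yellow-lidded tub of keys upright on the divider, on either side of its grip. Set each thing down rather than dropping it.

Things in the scene. Friction and masses are not known exactly. Their poses are not given: they have to be found in the camera images.
- kit_box: Open blue box fixed to the bench; origin: centre of its underside, z up, x along its long side. Outside 230 (x) by 180 (y) by 85 mm high; walls and floor 5 mm thick. Inside, a grey step 40 mm wide along each x end rises to 57 mm above the underside; the well between them is 140 (x) by 170 (y) mm, its floor 5 mm above the underside. The divider rests on the two step tops.
- red_carton_center (a point): Centre (half-way up) of the red carton with a white band and a key picture on top: 66 (x) by 44 (y) by 46 mm high (z), about 0.25 kg, standing on the bench. Grip it across its 44 mm width, along y. In the well it may be turned any way while it stands on its base. A green carton of the same size is a bystander.
- divider_grip (a point): Point on the divider's grip, 36 mm above the plate's underside. White plate 190 (x) by 136 (y) by 6 mm, flat on the bench, 0.16 kg; in the box its x lies along the box's x (either way round), 15 mm spare all round. Grip: orange upright slab at the plate's centre, 12 mm thick (x), 50 long (y), its top 50 mm above the underside; pinch it along x. On the steps this point is 93 mm above the box's underside.
- yellow_tub_center (a point): Centre (half-way up) of the round clear tub of keys with a yellow lid: 52 mm across, 52 mm high (z), about 0.12 kg, on the bench. It may stand on either half of the divider, e.g. 55 mm from the grip along the plate's x; fingers on its sides along the plate's y clear the grip and the walls. A like tub with a white lid is a bystander.
Not all that is in view belongs to the job. Leave any purple look-alike of the part that bears yellow_tub_center alone.

How it is judged:
On the way, in this order (a step that is already met when the one before it is completed fails the run):
1. the red carton rests on the floor of the box, between the steps, let go (x of red_carton_center in the frame of kit_box between -0.07 and 0.07 m and y of red_carton_center in the frame of kit_box between -0.085 and 0.085 m and z of red_carton_center in the frame of kit_box between 0 and 0.035 m and contact force between the fingers and red_carton below 0.3 N and linear speed of red_carton below 0.03 m/s), for 0.2 s.
2. the divider lies flat on both steps over the carton, grip up, let go (x of red_carton_center in the frame of kit_box between -0.07 and 0.07 m and y of red_carton_center in the frame of kit_box between -0.085 and 0.085 m and z of red_carton_center in the frame of kit_box between 0 and 0.035 m and x of divider_grip in the frame of kit_box between -0.025 and 0.025 m and y of divider_grip in the frame of kit_box between -0.03 and 0.03 m and z of divider_grip in the frame of kit_box between 0.086 and 0.1 m and angle between divider_grip's own z axis and vertical below 0.1 rad and contact force between the fingers and red_carton below 0.3 N and contact force between the fingers and divider below 0.3 N and linear speed of divider below 0.03 m/s), for 0.2 s.
At the end, for the whole second after the job is handed in: Red carton on the box floor between the steps; divider level (0.1 rad) on both steps above it, grip up, within 25 mm along and 30 mm across of the box centre; yellow-lidded tub upright (0.15 rad) on the divider beside the grip; all released and at rest (all of step 2 and x of yellow_tub_center in the frame of divider_grip between -0.098 and 0.098 m and y of yellow_tub_center in the frame of divider_grip between -0.075 and 0.075 m and z of yellow_tub_center in the frame of divider_grip between -0.012 and 0.004 m and angle between yellow_tub_center's own z axis and vertical below 0.15 rad and contact force between the fingers and yellow_tub below 0.3 N and linear speed of each of red_carton, yellow_tub below 0.03 m/s); the robot touches nothing.
It fails at once if the red carton is dropped or thrown (moves faster than 0.8 m/s with no finger on it; a fall of more than about 30 mm) (contact force between the fingers and red_carton below 0.05 N and linear speed of red_carton above 0.8 m/s).
It fails at once if the divider is dropped or thrown (moves faster than 0.8 m/s with no finger on it; a fall of more than about 30 mm) (contact force between the fingers and divider below 0.05 N and linear speed of divider above 0.8 m/s).
It fails at once if the yellow-lidded tub is dropped or thrown (moves faster than 0.8 m/s with no finger on it; a fall of more than about 30 mm) (contact force between the fingers and yellow_tub below 0.05 N and linear speed of yellow_tub above 0.8 m/s).
It also fails if it takes over 72 s, if anything falls off the work surface, if the arm or the gripper's body presses on something with over 40 N, if the wrist force passes 120 N, or if a joint passes its speed limit or range.

## Working session

There is one attempt and no reset: what is moved stays moved. The work goes in short steps, Python scripts to look and compute and a shell command to move; the robot and the scene stay as the last step left them, time stands still between calls to the robot, and variables do not carry over. Pictures are saved under pics/ and viewed, at most 10 in all, crops included, and the job is handed in when it is done.

```bash
mkdir -p pics; python3 - <<'E'
from station import *
import cv2,numpy as np
for n in("top","side"):
    f=grab_frame(n); cv2.imwrite(f"pics/{n}0.png",cv2.cvtColor(f,cv2.COLOR_RGB2BGR))
    c=calibration(n); print(n,np.round(c["camera_matrix"],1).tolist(),c["distortion"]); print(np.round(c["extrinsics"],3))
E
```

```text
top [[390.4, 0.0, 251.0], [0.0, 390.4, 191.9], [0.0, 0.0, 1.0]] [-0.12397784  0.          0.          0.          0.        ]
[[-0.029 -0.999  0.02  -0.057]
 [ 0.997 -0.028  0.074 -0.562]
 [-0.073  0.022  0.997 -1.317]
 [ 0.     0.     0.     1.   ]]
side [[398.8, 0.0, 253.3], [0.0, 398.8, 194.2], [0.0, 0.0, 1.0]] [-0.09199755  0.          0.          0.          0.        ]
[[ 0.697 -0.717 -0.006 -0.415]
 [ 0.477  0.458  0.75  -0.267]
 [-0.535 -0.526  0.661 -1.029]
 [ 0.     0.     0.     1.   ]]
```

View pics/top0.png

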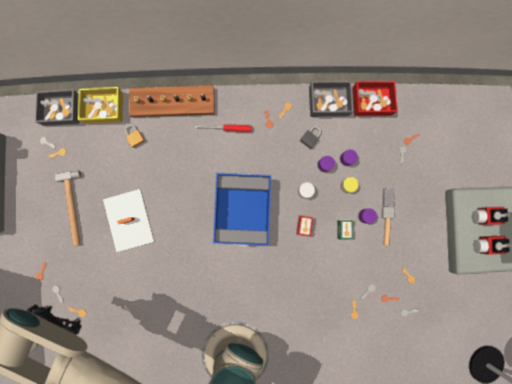

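View pics/side0.png

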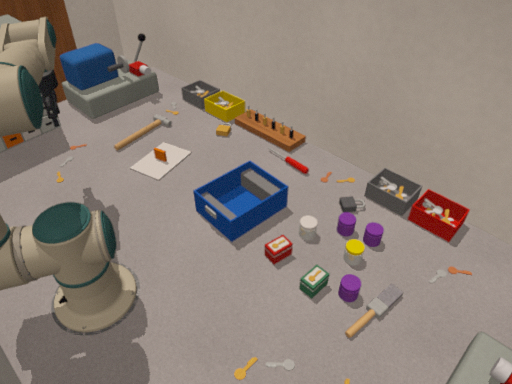

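The top view shows:
- **Cartons:** red at (305,226), green at (346,230). The red one fits.
- **Tubs:** yellow lid at (351,185), white lid at (307,190), and purple at (327,164), (349,158) and (368,216). The yellow one fits by its lid.
- **Box and divider:** box at (243,209), divider at (128,220).

Next I'll measure these and confirm with a crop.

```bash
cat >h.py <<'E'
from station import *
import cv2,numpy as np
def ray(n,px,z):
    c=calibration(n);E=np.array(c["extrinsics"]);R,t=E[:3,:3],E[:3,3]
    u=cv2.undistortPoints(np.array(px,float).reshape(-1,1,2),np.array(c["camera_matrix"]),np.array(c["distortion"])).reshape(-1,2)
    d=np.c_[u[:,0],-u[:,1],-np.ones(len(u))]@R; o=-R.T@t
    return o+d*((z-o[2])/d[:,2])[:,None]
def proj(n,P):
    c=calibration(n);E=np.array(c["extrinsics"]);F=np.diag([1,-1,-1.])
    return cv2.projectPoints(np.array(P,float).reshape(-1,3),cv2.Rodrigues(F@E[:3,:3])[0],F@E[:3,3],np.array(c["camera_matrix"]),np.array(c["distortion"]))[0].reshape(-1,2)
def blobs(f,h,box,s=(90,255),v=(60,255),hull=True):
    """largest blob of hue range h inside box (x0,y0,x1,y1): contour points"""
    m=cv2.inRange(cv2.cvtColor(f,cv2.COLOR_RGB2HSV),(h[0],s[0],v[0]),(h[1],s[1],v[1]))
    k=np.zeros_like(m);x0,y0,x1,y1=box;k[y0:y1,x0:x1]=m[y0:y1,x0:x1]
    c=cv2.findContours(k,cv2.RETR_EXTERNAL,cv2.CHAIN_APPROX_NONE)[0]
    return max(c,key=cv2.contourArea).reshape(-1,2)
def rect(n,pts,z):
    p=(ray(n,pts,z)[:,:2]*1000).astype(np.float32)
    (cx,cy),(w,h),a=cv2.minAreaRect(p); return np.round([cx,cy,w,h,a],1)
E
python3 - <<'E'
from h import *
f=grab_frame("top")
print("box",rect("top",blobs(f,(105,125),(200,160,285,260)),.085))
w=blobs(f,(0,179),(95,180,160,260),s=(0,50),v=(200,255)); print("plate",len(w),rect("top",w,.006))
print("grip",rect("top",blobs(f,(5,22),(110,205,145,235),s=(120,255)),.05))
r=blobs(f,(0,179),(290,210,322,240),s=(140,255)); print("red",rect("top",r,.046))
y=blobs(f,(22,35),(335,170,368,200),s=(120,255)); print("yel",rect("top",y,.052))
g=grab_frame("side")
ys=blobs(g,(22,35),(340,235,370,265),s=(120,255));print("yel side",rect("side",ys,.052))
a=cv2.resize(f[150:250,200:390],None,fx=4,fy=4,interpolation=cv2.INTER_CUBIC)
cv2.imwrite("pics/crop1.png",a[...,::-1])
E
```

```text
box [501.8 -40.9 179.4 227.9  85.9]
plate 175 [475.4 358.3 191.1 136.5  14.2]
grip [474.8 352.1  11.4  53.1  12.5]
red [ 442.5 -235.1   15.2   61.2   84.7]
yel [ 575.6 -410.    49.    47.8   88.4]
yel side [ 570.4 -411.2   57.5   50.4    1.1]
```

View pics/crop1.png

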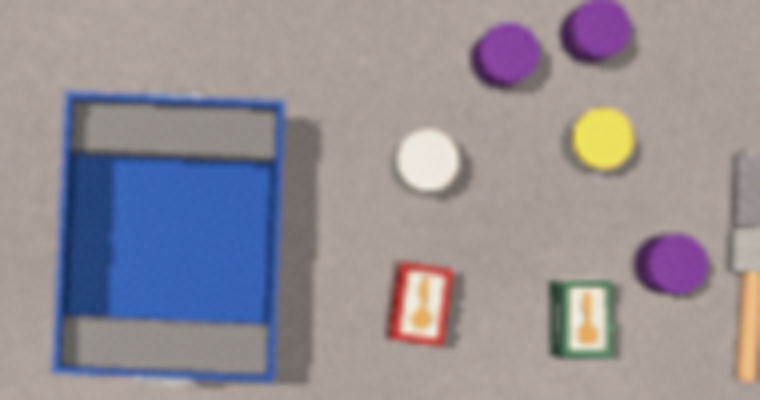

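The crop confirms the red carton with white band at crop (424,304), about (306,226) in full. The only yellow lid is at crop (603,139), full (351,185), and the purple tubs stay clear of it. Next: the carton's yaw and the tool yaw.

```bash
python3 - <<'E'
from h import *
f=grab_frame("top")
w=blobs(f,(0,179),(298,214,314,238),s=(0,70),v=(170,255)); print("label",rect("top",w,.046))
R,G,B=[f[...,i].astype(int) for i in range(3)]
m=np.zeros(R.shape,np.uint8);m[210:242,290:322]=(((R-B>60)&(R>110))|((R>170)&(B>140)))[210:242,290:322]*255
c=max(cv2.findContours(m,0,1)[0],key=cv2.contourArea).reshape(-1,2);print("all",rect("top",c,.046))
g=grab_frame("side");ws=blobs(g,(0,179),(268,236,290,252),s=(0,70),v=(170,255));print("label side",rect("side",ws,.046))
s=state();Rm=cv2.Rodrigues(np.array(s["ee_rot"]))[0];print(s["time"],np.round(s["eef_pos"],4),"ydir deg",np.degrees(np.arctan2(Rm[1,1],Rm[0,1])),s["opening"])
E
```

```text
label [ 440.1 -251.3   28.8   49.9   79.7]
all [ 441.  -250.4   48.3   68.9   80.7]
label side [ 440.3 -248.8   30.7   50.2   80.6]
0.3 [0.2033 0.4839 0.2311] ydir deg 67.20773636454138 0.9997303073606548
```

```bash
python3 -m inch '[{"xyz":[15,-46,0],"roll":0.03,"hand":85},{"xyz":[15,-46,0],"roll":0.03,"hand":85},{"xyz":[15,-46,0],"roll":0.03,"hand":85},{"xyz":[15,-46,0],"roll":0.03,"hand":85},{"xyz":[15,-46,0],"roll":0.03,"hand":85},{"xyz":[15,-46,0],"roll":0.03,"hand":85},{"xyz":[15,-46,0],"roll":0.03,"hand":85},{"xyz":[15,-46,0],"roll":0.01,"hand":85},{"xyz":[15,-46,0],"roll":0,"hand":85},{"xyz":[15,-46,0],"roll":0,"hand":85}]'; python3 -m inch '[{"xyz":[15,-46,0],"roll":0,"hand":85},{"xyz":[15,-46,0],"roll":0,"hand":85},{"xyz":[15,-46,0],"roll":0,"hand":85},{"xyz":[15,-46,0],"roll":0,"hand":85},{"xyz":[15,-46,-20],"roll":0,"hand":85},{"xyz":[12,-44,-20],"roll":0,"hand":85},{"xyz":[0,0,-40],"roll":0,"hand":85},{"xyz":[0,0,-40],"roll":0,"hand":85},{"xyz":[0,0,0],"roll":0,"hand":85}]'
```

```text
time: 1.3
eef_pos: [0.3535, 0.0221, 0.2316]
ee_rot: [0.279, 3.128, 0.0]
force: [1.4, 0.0, 0.7]
opening: 0.995
finger_force: 0.0
time: 2.2
eef_pos: [0.4367, -0.2463, 0.1063]
ee_rot: [-0.279, -3.119, -0.009]
force: [-0.3, 0.3, -1.0]
opening: 0.997
finger_force: 0.0
```

```bash
python3 -m inch '[{"xyz":[0,0,0],"roll":0,"hand":85},{"xyz":[4,-4,-30],"roll":0,"hand":85},{"xyz":[0,0,-35],"roll":0,"hand":85},{"xyz":[0,0,-20],"roll":0,"hand":85},{"xyz":[0,0,-9],"roll":0,"hand":85},{"xyz":[0,0,0],"roll":0,"hand":85},{"xyz":[0,0,0],"roll":0,"hand":85}]'; python3 - <<'E'
from h import *
g=grab_frame("side");cv2.imwrite("pics/s1.png",cv2.resize(g[190:310,200:360],None,fx=4,fy=4)[...,::-1])
E
```

```text
time: 2.9
eef_pos: [0.4451, -0.2527, 0.0207]
ee_rot: [0.278, 3.126, -0.003]
force: [0.3, 0.3, 0.5]
opening: 0.994
finger_force: 0.0
```

View pics/s1.png

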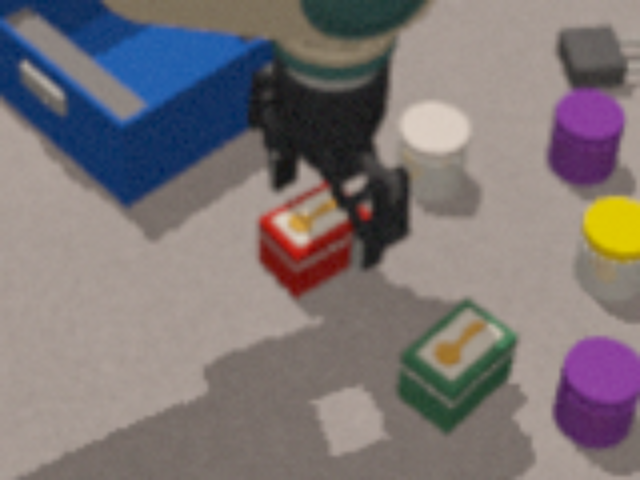

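The fingers straddle the red carton: right fingertip at crop (370,255), left at (280,185), with the tips still somewhat high. I'll lower by 10 mm, close and lift.

```bash
python3 -m inch '[{"xyz":[-4,2,-10],"roll":0,"hand":85},{"xyz":[0,0,0],"roll":0,"hand":85},{"xyz":[0,0,0],"roll":0,"hand":30},{"xyz":[0,0,0],"roll":0,"hand":30},{"xyz":[0,0,0],"roll":0,"hand":30},{"xyz":[0,0,0],"roll":0,"hand":30},{"xyz":[0,0,0],"roll":0,"hand":30},{"xyz":[0,0,0],"roll":0,"hand":30}]'
```

```text
time: 3.75
eef_pos: [0.44, -0.2502, 0.0087]
ee_rot: [0.279, 3.128, -0.001]
force: [0.4, -0.1, 3.1]
opening: 0.509
finger_force: 62.5
```

```bash
python3 -m inch '[{"xyz":[0,0,20],"roll":0,"hand":30},{"xyz":[0,0,35],"roll":0,"hand":30},{"xyz":[0,0,40],"roll":0,"hand":30},{"xyz":[2,9,30],"roll":0.026,"hand":30},{"xyz":[12,40,0],"roll":0.03,"hand":30},{"xyz":[14,46,0],"roll":0.03,"hand":30},{"xyz":[14,46,0],"roll":0.02,"hand":30},{"xyz":[14,46,0],"roll":0,"hand":30},{"xyz":[6,22,0],"roll":0,"hand":30},{"xyz":[0,0,0],"roll":0,"hand":30}]'; python3 -m inch '[{"xyz":[0,0,0],"roll":0,"hand":30},{"xyz":[0,0,0],"roll":0,"hand":30}]'
```

```text
time: 4.75
eef_pos: [0.5015, -0.0379, 0.1321]
ee_rot: [-0.106, -3.138, -0.002]
force: [0.9, -0.6, -3.4]
opening: 0.508
finger_force: 62.2
time: 4.95
eef_pos: [0.5012, -0.0417, 0.1326]
ee_rot: [-0.114, -3.138, 0.0]
force: [-0.6, -0.4, -2.8]
opening: 0.508
finger_force: 62.2
```

```bash
python3 -m inch '[{"xyz":[0,0,-30],"roll":0,"hand":30},{"xyz":[0,0,-35],"roll":0,"hand":30},{"xyz":[0,0,-25],"roll":0,"hand":30},{"xyz":[0,0,-12],"roll":0,"hand":30},{"xyz":[0,0,-8],"roll":0,"hand":30},{"xyz":[0,0,-4],"roll":0,"hand":30},{"xyz":[0,0,0],"roll":0,"hand":30},{"xyz":[0,0,0],"roll":0,"hand":30}]'
```

```text
time: 5.75
eef_pos: [0.5025, -0.0411, 0.0204]
ee_rot: [0.113, 3.138, -0.0]
force: [0.1, 0.8, -3.4]
opening: 0.507
finger_force: 62.2
```

```bash
python3 -m inch '[{"xyz":[0,0,-3],"roll":0,"hand":30},{"xyz":[0,0,-2],"roll":0,"hand":30},{"xyz":[0,0,-1],"roll":0,"hand":30},{"xyz":[0,0,0],"roll":0,"hand":30},{"xyz":[0,0,0],"roll":0,"hand":30}]'
```

```text
time: 6.25
eef_pos: [0.5018, -0.0409, 0.0137]
ee_rot: [0.113, 3.139, 0.0]
force: [-2.0, 0.8, 3.0]
opening: 0.506
finger_force: 62.8
```

```bash
python3 -m inch '[{"xyz":[0,0,0],"roll":0,"hand":80},{"xyz":[0,0,0],"roll":0,"hand":80},{"xyz":[0,0,0],"roll":0,"hand":80},{"xyz":[0,0,10],"roll":0,"hand":80},{"xyz":[0,0,40],"roll":0,"hand":80},{"xyz":[0,0,50],"roll":0,"hand":80},{"xyz":[0,0,50],"roll":0,"hand":80},{"xyz":[0,20,30],"roll":-0.08,"hand":80},{"xyz":[-3,45,0],"roll":-0.13,"hand":80},{"xyz":[-3,45,0],"roll":-0.13,"hand":80}]'; python3 -m inch '[{"xyz":[-3,45,0],"roll":-0.13,"hand":80},{"xyz":[-3,45,0],"roll":-0.13,"hand":80},{"xyz":[-3,45,0],"roll":-0.13,"hand":80},{"xyz":[-3,45,0],"roll":-0.13,"hand":80},{"xyz":[-3,45,0],"roll":-0.13,"hand":80},{"xyz":[-3,45,0],"roll":-0.13,"hand":80},{"xyz":[-3,19,-20],"roll":-0.13,"hand":60},{"xyz":[0,0,-40],"roll":0,"hand":60},{"xyz":[0,0,-30],"roll":0,"hand":60},{"xyz":[0,0,0],"roll":0,"hand":60}]'
python3 - <<'E'
from h import *
f=grab_frame("top");g=grab_frame("side")
a=cv2.resize(f[165:255,205:285],(480,540));b=cv2.resize(g[130:200,110:210],(320,224))
cv2.imwrite("pics/c2.png",np.hstack([a,np.vstack([b,np.zeros((316,320,3),np.uint8)])])[...,::-1])
R,G,B=[f[...,i].astype(int) for i in range(3)]
m=np.zeros(R.shape,np.uint8);m[180:240,215:272]=(((R-B>50)&(R>90))|((R>170)&(B>130)))[180:240,215:272]*255
c=max(cv2.findContours(m,0,1)[0],key=cv2.contourArea).reshape(-1,2);print("carton",rect("top",c,.051))
E
```

```text
time: 7.25
eef_pos: [0.4961, 0.0698, 0.1957]
ee_rot: [0.652, 3.069, 0.002]
force: [0.7, -0.1, -0.4]
opening: 0.936
finger_force: 0.0
time: 8.25
eef_pos: [0.4724, 0.3567, 0.0987]
ee_rot: [-1.926, -2.479, 0.013]
force: [0.1, -0.2, -0.5]
opening: 0.706
finger_force: 0.0
carton [501.7 -42.6  43.4  60.2  88.3]
```

View pics/c2.png

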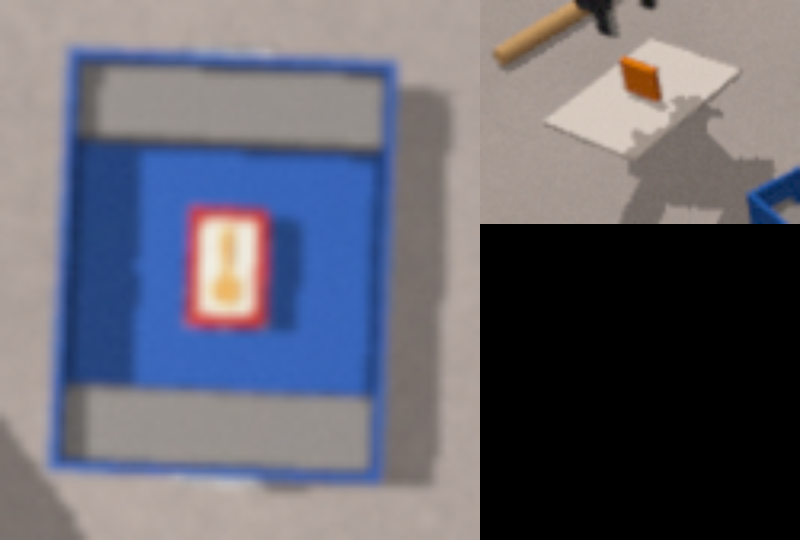

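The carton stands upright mid-well in the crop (228,268), clear of the steps. In the side inset, the gripper is over the divider's orange grip at (640,78). I'll descend and pinch it.

```bash
python3 -m inch '[{"xyz":[0,0,0],"roll":0,"hand":60},{"xyz":[0,0,0],"roll":0,"hand":60}]'; python3 -m inch '[{"xyz":[2,1,-30],"roll":0,"hand":60},{"xyz":[0,0,-25],"roll":0,"hand":60},{"xyz":[0,0,-12],"roll":0,"hand":60},{"xyz":[0,0,0],"roll":0,"hand":60},{"xyz":[0,0,0],"roll":0,"hand":60}]'
```

```text
time: 8.55
eef_pos: [0.4758, 0.3585, 0.1059]
ee_rot: [1.928, 2.479, 0.006]
force: [-0.0, -1.3, -0.4]
opening: 0.705
finger_force: 0.0
time: 9.05
eef_pos: [0.4774, 0.3594, 0.0378]
ee_rot: [1.928, 2.48, 0.003]
force: [-0.3, 0.2, 0.0]
opening: 0.704
finger_force: 0.0
```

```bash
python3 -m inch '[{"xyz":[-2,-1,-12],"roll":0,"hand":60},{"xyz":[0,0,-6],"roll":0,"hand":60},{"xyz":[0,0,0],"roll":0,"hand":60},{"xyz":[0,0,0],"roll":0,"hand":0},{"xyz":[0,0,0],"roll":0,"hand":0},{"xyz":[0,0,0],"roll":0,"hand":0},{"xyz":[0,0,0],"roll":0,"hand":0},{"xyz":[0,0,0],"roll":0,"hand":0},{"xyz":[0,0,0],"roll":0,"hand":0},{"xyz":[0,0,0],"roll":0,"hand":0}]'
```

```text
time: 10.05
eef_pos: [0.475, 0.3582, 0.0187]
ee_rot: [1.928, 2.48, 0.001]
force: [-0.3, 0.6, 3.8]
opening: 0.13
finger_force: 59.5
```

```bash
python3 -m inch '[{"xyz":[0,0,15],"roll":0,"hand":0},{"xyz":[0,0,30],"roll":0,"hand":0},{"xyz":[0,0,40],"roll":0,"hand":0},{"xyz":[0,0,40],"roll":0,"hand":0},{"xyz":[1,-15,30],"roll":-0.02,"hand":0},{"xyz":[2,-30,0],"roll":-0.03,"hand":0},{"xyz":[3,-40,0],"roll":-0.04,"hand":0},{"xyz":[3,-44,0],"roll":-0.04,"hand":0},{"xyz":[3,-44,0],"roll":-0.04,"hand":0},{"xyz":[3,-44,0],"roll":-0.04,"hand":0}]'; python3 -m inch '[{"xyz":[3,-44,0],"roll":-0.04,"hand":0},{"xyz":[3,-44,0],"roll":-0.04,"hand":0},{"xyz":[3,-44,0],"roll":-0.03,"hand":0},{"xyz":[2,-32,0],"roll":0,"hand":0},{"xyz":[1,-18,0],"roll":0,"hand":0},{"xyz":[0,0,-20],"roll":0,"hand":0},{"xyz":[0,0,-10],"roll":0,"hand":0},{"xyz":[0,0,0],"roll":0,"hand":0},{"xyz":[0,0,0],"roll":0,"hand":0}]'
python3 - <<'E'
from h import *
f=grab_frame("top");g=grab_frame("side")
a=cv2.resize(f[160:260,190:300],(550,500));b=cv2.resize(g[140:250,175:305],(390,330))
cv2.imwrite("pics/c3.png",cv2.resize(np.hstack([a,np.vstack([b,np.zeros((170,390,3),np.uint8)])]),(798,424))[...,::-1])
w=blobs(f,(0,179),(195,160,295,260),s=(0,50),v=(185,255));print(rect("top",w,.12))
s=state();Rm=cv2.Rodrigues(np.array(s["ee_rot"]))[0];print(np.degrees(np.arctan2(Rm[1,1],Rm[0,1])))
E
```

```text
time: 11.05
eef_pos: [0.4891, 0.1393, 0.1737]
ee_rot: [-2.179, -2.263, 0.0]
force: [1.9, -0.4, -1.4]
opening: 0.13
finger_force: 58.8
time: 11.95
eef_pos: [0.5016, -0.0406, 0.1436]
ee_rot: [-2.298, -2.142, 0.0]
force: [1.4, 0.2, -1.9]
opening: 0.132
finger_force: 58.8
[436.9 -26.7 107.3  56.7  88.3]
-4.00415571556201
```

View pics/c3.png

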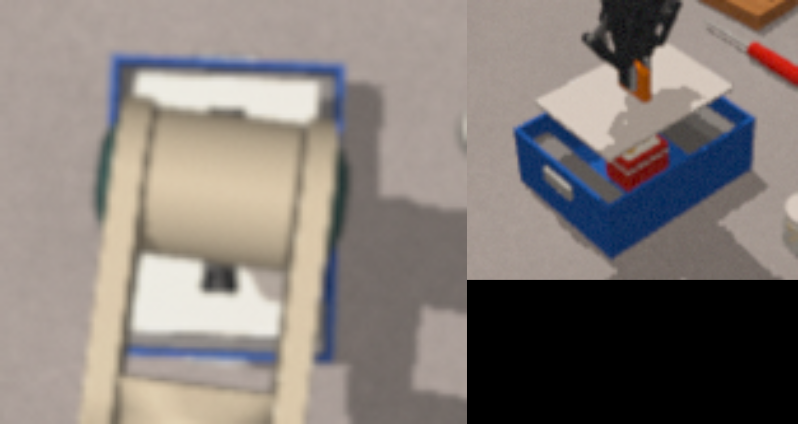

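The plate hangs level over the box and is aligned with it. In the display the plate ends are at rows ~70 and 333, inside the box rims at 58 and 357. Quick numeric check of its centring along x.

```bash
python3 - <<'E'
from h import *
f=grab_frame("top").astype(int)
for c in (236,240,250,256):
    col=f[160:260,c]; w=np.where((col.min(1)>195))[0]+160
    if len(w): print(c,w.min(),w.max(),np.round(ray("top",[[c,w.min()-.5],[c,w.max()+.5]],.131)*1000).tolist())
for r in (180,182,230,234):
    row=f[r,200:290]; w=np.where(row.min(1)>195)[0]+200
    if len(w): print(r,w.min(),w.max(),np.round(ray("top",[[w.min()-.5,r],[w.max()+.5,r]],.131)*1000).tolist())
E
```

```text
236 178 237 [[599.0, -25.0, 131.0], [411.0, -20.0, 131.0]]
240 179 237 [[596.0, -37.0, 131.0], [410.0, -32.0, 131.0]]
250 179 238 [[595.0, -69.0, 131.0], [406.0, -63.0, 131.0]]
256 179 187 [[594.0, -88.0, 131.0], [566.0, -87.0, 131.0]]
180 222 264 [[592.0, 21.0, 131.0], [589.0, -115.0, 131.0]]
182 225 264 [[586.0, 12.0, 131.0], [582.0, -114.0, 131.0]]
230 222 251 [[435.0, 25.0, 131.0], [433.0, -69.0, 131.0]]
234 222 255 [[423.0, 25.0, 131.0], [420.0, -81.0, 131.0]]
```

```bash
python3 -m inch '[{"xyz":[0,0,-20],"roll":0,"hand":0},{"xyz":[0,0,-20],"roll":0,"hand":0},{"xyz":[0,0,-10],"roll":0,"hand":0},{"xyz":[0,0,-8],"roll":0,"hand":0},{"xyz":[0,0,-4],"roll":0,"hand":0},{"xyz":[0,0,0],"roll":0,"hand":0},{"xyz":[0,0,0],"roll":0,"hand":0}]'
```

```text
time: 12.8
eef_pos: [0.5022, -0.041, 0.082]
ee_rot: [2.298, 2.141, 0.001]
force: [-0.1, -0.0, -1.3]
opening: 0.128
finger_force: 58.7
```

```bash
python3 -m inch '[{"xyz":[0,0,-3],"roll":0,"hand":0},{"xyz":[0,0,-2],"roll":0,"hand":0},{"xyz":[0,0,-1.5],"roll":0,"hand":0},{"xyz":[0,0,0],"roll":0,"hand":0},{"xyz":[0,0,0],"roll":0,"hand":0}]'
```

```text
time: 13.3
eef_pos: [0.5019, -0.041, 0.0757]
ee_rot: [2.298, 2.141, 0.001]
force: [-3.3, -0.5, 4.6]
opening: 0.13
finger_force: 59.8
```

```bash
python3 -m inch '[{"xyz":[0,0,0],"roll":0,"hand":50},{"xyz":[0,0,0],"roll":0,"hand":50},{"xyz":[0,0,0],"roll":0,"hand":50},{"xyz":[0,0,10],"roll":0,"hand":50},{"xyz":[0,0,40],"roll":0,"hand":50},{"xyz":[0,0,50],"roll":0,"hand":85},{"xyz":[2,-10,34],"roll":-0.12,"hand":85},{"xyz":[8,-42,0],"roll":-0.13,"hand":85},{"xyz":[8,-42,0],"roll":-0.13,"hand":85},{"xyz":[8,-42,0],"roll":-0.13,"hand":85}]'; python3 -m inch '[{"xyz":[8,-42,0],"roll":-0.13,"hand":85},{"xyz":[8,-42,0],"roll":-0.13,"hand":85},{"xyz":[8,-42,0],"roll":-0.13,"hand":85},{"xyz":[8,-42,0],"roll":-0.13,"hand":85},{"xyz":[8,-42,0],"roll":-0.13,"hand":85},{"xyz":[6,-23,0],"roll":-0.13,"hand":85},{"xyz":[0,0,-30],"roll":-0.14,"hand":85},{"xyz":[0,0,-40],"roll":-0.14,"hand":85},{"xyz":[0,0,-20],"roll":0,"hand":85},{"xyz":[0,0,0],"roll":0,"hand":85}]'
python3 -m inch '[{"xyz":[0,0,0],"roll":0,"hand":85}]'
python3 - <<'E'
from h import *
f=grab_frame("top");g=grab_frame("side")
a=cv2.resize(f[160:260,200:300],(400,400));b=cv2.resize(g[200:300,300:400],(400,400))
cv2.imwrite("pics/c4.png",np.hstack([a,b])[...,::-1])
print("plate",rect("top",blobs(f,(0,179),(205,165,280,255),s=(0,50),v=(190,255)),.063))
s=state();Rm=cv2.Rodrigues(np.array(s["ee_rot"]))[0];print(np.degrees(np.arctan2(Rm[1,1],Rm[0,1])))
E
```

```text
time: 14.3
eef_pos: [0.528, -0.1784, 0.2101]
ee_rot: [2.767, 1.485, 0.002]
force: [0.7, 0.5, 0.3]
opening: 0.999
finger_force: 0.0
time: 15.3
eef_pos: [0.5722, -0.4089, 0.1144]
ee_rot: [-3.135, 0.109, 0.01]
force: [0.2, 0.7, 0.4]
opening: 0.992
finger_force: 0.0
time: 15.4
eef_pos: [0.574, -0.4102, 0.1201]
ee_rot: [3.139, -0.109, 0.001]
force: [0.3, 0.9, 1.1]
opening: 0.994
finger_force: 0.0
plate [502.8 -41.3 136.7 191.8  85.9]
-93.98594070881035
```

View pics/c4.png

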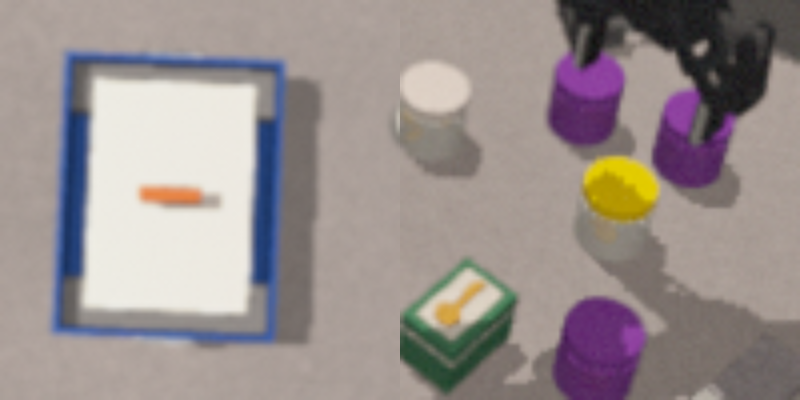

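The divider lies flat and centred, with its edges on both steps at left-crop rows 78–312. The open fingers are straight above the yellow tub at right crop (620,190), and the purple tubs are clear. Descending.

```bash
python3 -m inch '[{"xyz":[0,0,-30],"roll":0,"hand":85},{"xyz":[0,0,-35],"roll":0,"hand":85},{"xyz":[0,0,-20],"roll":0,"hand":85},{"xyz":[0,0,-15],"roll":0,"hand":85},{"xyz":[0,0,-8],"roll":0,"hand":85},{"xyz":[0,0,0],"roll":0,"hand":85},{"xyz":[0,0,0],"roll":0,"hand":85}]'
```

```text
time: 16.2
eef_pos: [0.5745, -0.4106, 0.0126]
ee_rot: [3.138, -0.11, 0.003]
force: [0.0, 0.5, 1.2]
opening: 0.995
finger_force: 0.0
```

```bash
python3 -m inch '[{"xyz":[0,0,-1],"roll":0,"hand":40},{"xyz":[0,0,0],"roll":0,"hand":40},{"xyz":[0,0,0],"roll":0,"hand":40},{"xyz":[0,0,0],"roll":0,"hand":40},{"xyz":[0,0,0],"roll":0,"hand":40},{"xyz":[0,0,0],"roll":0,"hand":40}]'
```

```text
time: 16.8
eef_pos: [0.5742, -0.4104, 0.0109]
ee_rot: [3.139, -0.11, 0.002]
force: [-1.2, 0.5, 4.5]
opening: 0.592
finger_force: 62.7
```

```bash
python3 -m inch '[{"xyz":[0,0,20],"roll":0,"hand":40},{"xyz":[0,0,40],"roll":0,"hand":40},{"xyz":[0,0,45],"roll":0,"hand":40},{"xyz":[0,0,45],"roll":0,"hand":40},{"xyz":[-1,18,20],"roll":0,"hand":40},{"xyz":[-2,40,0],"roll":0,"hand":40},{"xyz":[-2,44,0],"roll":0,"hand":40},{"xyz":[-2,44,0],"roll":0,"hand":40},{"xyz":[-2,44,0],"roll":0,"hand":40},{"xyz":[-2,44,0],"roll":0,"hand":40}]'; python3 -m inch '[{"xyz":[-2,44,0],"roll":0,"hand":40},{"xyz":[-2,44,0],"roll":0,"hand":40},{"xyz":[-2,33,0],"roll":0,"hand":40},{"xyz":[0,10,0],"roll":0,"hand":40},{"xyz":[0,0,-20],"roll":0,"hand":40},{"xyz":[0,0,-25],"roll":0,"hand":40},{"xyz":[0,0,-10],"roll":0,"hand":40},{"xyz":[0,0,0],"roll":0,"hand":40},{"xyz":[0,0,0],"roll":0,"hand":40}]'
```

```text
time: 17.8
eef_pos: [0.562, -0.1742, 0.179]
ee_rot: [-3.139, 0.11, 0.002]
force: [0.9, 0.1, -0.9]
opening: 0.596
finger_force: 62.6
time: 18.7
eef_pos: [0.557, -0.0455, 0.1255]
ee_rot: [3.139, -0.111, 0.001]
force: [-1.3, 0.1, -0.0]
opening: 0.6
finger_force: 62.7
```

```bash
python3 -m inch '[{"xyz":[0,0,-20],"roll":0,"hand":40},{"xyz":[0,0,-14],"roll":0,"hand":40},{"xyz":[0,0,-8],"roll":0,"hand":40},{"xyz":[0,0,-4],"roll":0,"hand":40},{"xyz":[0,0,-2],"roll":0,"hand":40},{"xyz":[0,0,0],"roll":0,"hand":40},{"xyz":[0,0,0],"roll":0,"hand":40}]'; python3 - <<'E'
from h import *
g=grab_frame("side");cv2.imwrite("pics/s5.png",cv2.resize(g[140:250,180:310],(650,550))[...,::-1])
E
```

```text
time: 19.4
eef_pos: [0.5571, -0.045, 0.0774]
ee_rot: [3.139, -0.11, 0.002]
force: [0.6, -0.1, -1.2]
opening: 0.596
finger_force: 62.7
```

View pics/s5.png

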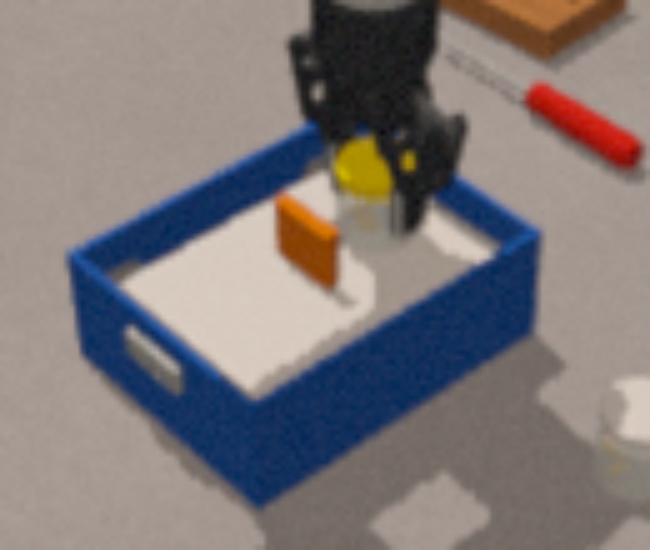

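The tub is upright at (372,195), behind the grip at (305,240), and about 3 mm above the plate. Setting it down.

```bash
python3 -m inch '[{"xyz":[0,0,-2],"roll":0,"hand":40},{"xyz":[0,0,-1.5],"roll":0,"hand":40},{"xyz":[0,0,0],"roll":0,"hand":40},{"xyz":[0,0,0],"roll":0,"hand":40}]'
```

```text
time: 19.85
eef_pos: [0.5569, -0.045, 0.0739]
ee_rot: [3.139, -0.11, 0.001]
force: [-2.2, 0.3, 4.1]
opening: 0.597
finger_force: 62.9
```

```bash
python3 -m inch '[{"xyz":[0,0,0],"roll":0,"hand":78},{"xyz":[0,0,0],"roll":0,"hand":78},{"xyz":[0,0,0],"roll":0,"hand":78},{"xyz":[0,0,5],"roll":0,"hand":78},{"xyz":[0,0,25],"roll":0,"hand":78},{"xyz":[0,0,40],"roll":0,"hand":78},{"xyz":[0,0,40],"roll":0,"hand":78},{"xyz":[0,30,20],"roll":0,"hand":78},{"xyz":[-5,45,0],"roll":0,"hand":78},{"xyz":[-5,45,0],"roll":0,"hand":78}]'; python3 -m inch '[{"xyz":[-5,45,0],"roll":0,"hand":78},{"xyz":[-5,45,0],"roll":0,"hand":78},{"xyz":[-5,45,0],"roll":0,"hand":78},{"xyz":[0,0,0],"roll":0,"hand":78},{"xyz":[0,0,0],"roll":0,"hand":78}]'
python3 - <<'E'
from h import *
f=grab_frame("top");g=grab_frame("side")
a=cv2.resize(f[160:260,200:300],(400,400));b=cv2.resize(g[145:245,185:285],(400,400))
cv2.imwrite("pics/c6.png",np.hstack([a,b])[...,::-1])
E
```

```text
time: 20.85
eef_pos: [0.5469, 0.076, 0.2047]
ee_rot: [-3.139, 0.112, -0.004]
force: [0.9, 0.2, 0.9]
opening: 0.915
finger_force: 0.0
time: 21.35
eef_pos: [0.5315, 0.2107, 0.2033]
ee_rot: [3.139, -0.107, 0.0]
force: [0.3, -0.0, -0.4]
opening: 0.912
finger_force: 0.0
```

View pics/c6.png

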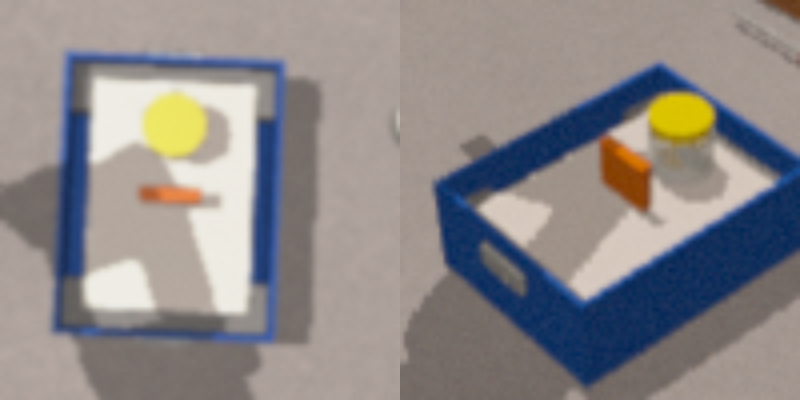

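The tub stands upright on the divider at left crop (175,125), beside the grip at (170,195). The plate is flat on both steps and the robot is clear.

```bash
python3 -c "from station import *; print(hand_in())"
```

```text
the job is handed in; nothing more can be done
None
```

The box is packed and handed in: the red carton is in the well, the divider lies flat on both steps, and the yellow-lidded tub stands upright beside the grip; the hand-in returned no verdict.

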